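# Aim the inspection mirror at the jar's dot

## Task

Swing the lamp arm out of the way, all the way round to its stop, and leave it there. Then take the small mirror by its upright peg and turn it until the bench camera sees the black dot on the sample jar near the middle of the mirror (the pointer under the mirror then points at the dot), and finish while still holding the mirror at that angle: it springs back if let go. Do not disturb the sample jar, nor the other jar, the strip box and the cup.

Things in the scene. Friction and masses are not known exactly. Their poses are not given: they have to be found in the camera images.
- pivot (a point): Point on the mirror's upright turning axis, 70 mm above the bench, at the middle of the mirror's reflecting face. It is fixed on the viewing stand, a grey base plate 360 x 85 x 12 mm that is fixed to the bench; its x axis points along the plate to the camera lens, z up.
- lens (a point): Front of the black bench camera's lens, 70 mm above the bench, fixed on the stand 220 mm from the pivot along the pivot's x axis. The camera is a black box 60 x 60 x 50 mm, top 95 mm above the bench, looking level at the mirror.
- mirror (a joint): Turn of the mirror about the upright axis through the pivot, rad: 0 at its rest stop (square to the camera), growing counter-clockwise seen from above, to 1.4. The face's outward normal lies at this angle from the pivot's x axis. A spring turns it back to 0: about 0.15 N m at 0 and 0.25 N m at 1 rad (2 to 3 N at the peg).
- handle (a point): Top centre of the mirror's upright round steel peg, 12 mm thick, top 145 mm above the bench, 80 mm behind the mirror's face (at angle joint + pi from the pivot's x axis), on a 12 mm wide lever with its top at 92 mm. Peg, lever and mirror (66 mm wide, top 98 mm above the bench) turn as one; pinch or push the peg above 100 mm height. Its x axis is the mirror's normal.
- sight (a point): Line of sight of the camera after the mirror: origin on the turning axis 70 mm above the bench, x axis along the level line in which the central view leaves the mirror. It turns twice as far as the mirror; at rest it points to the lens. A thin dark needle under the mirror, 95 mm from axis to tip, 17 mm above the bench and geared to the mirror, shows it; turn the mirror, not the needle.
- dot (a point): Centre of the black round dot (18 mm across) on the side of the sample jar, 32 mm above the bench, 33 mm from the jar's upright axis, straight below the lug on the cap's rim; it faces the mirror roughly.
- jar: Sample jar with the dot: white, with a yellow screw cap, 62 mm across the body, 68 mm across the cap, 75 mm tall, loose, 0.13 to 0.25 kg. Origin at the centre of its underside; the dot lies on its own -y side, straight below a small lug (12 mm) on the cap's rim to which a black stroke on the cap's top points.
- lamp_hinge (a point): Upright hinge axis of the lamp arm, 187 mm above the bench, on a steel post with a round foot (72 mm across), fixed to the bench.
- lamp (a joint): Swing of the lamp arm, rad: near 0 the lamp hangs over or beside the mirror; grows clockwise seen from above, to its stop at 1.5. Stiff by friction (about 0.2 N m): it stays where it is left.
- lamp_knob (a point): Top centre of the upright round steel knob on the lamp head: 14 mm thick, top 245 mm above the bench, 45 mm above the head's top (200 mm), 330 mm from the hinge axis. The white head is 84 mm across, its underside 159 mm above the bench; the arm is a 14 mm bar 187 mm above the bench. x axis along the arm, away from the hinge.
- plain_jar: Bystander: same jar without label or dot, 75 mm tall, 68 mm across, loose. Origin at the centre of its underside.
- strip_box: Bystander: flat box of test strips, 70 x 85 x 16 mm, loose. Origin at the centre of its underside.
- med_cup: Bystander: small open plastic cup, 52 mm across the rim, 42 mm tall, loose. Origin at the centre of its underside.
There are look-alikes about, which are no part of the job. Leave any purple look-alike of the jar alone.

How it is judged:
By the outcome, as a careful person would: the job done as asked, in the order asked, and still so for the second after the job is handed in, while the arm keeps its last pose, push and grip.
It also fails if it takes over 54 s, if anything falls off the work surface, if the arm or the gripper's body presses on something with over 40 N, if the wrist force passes 120 N, or if a joint passes its speed limit or range.

## Robot

A 7-joint arm with a two-finger parallel gripper is mounted at the origin on the work surface. World frame = base frame: x ahead of the robot, y to its left, z up, the work surface at z = 0. Lengths are in m, angles in rad, forces in N, time in s.
With the tool pointing down it reaches from about 0.425 to 0.825 m from the base axis. Payload 3.6 kg.
Tool frame: the origin (TCP) lies between the finger pads; the fingertips stand 14 mm ahead of it and the grasp point (between the pads) lies 5 mm behind it; z points along the fingers, x is the direction in which the jaws open and shut, and the axes are right-handed (so a half turn about z gives the same grasp; the last joint's range is limited). The gripper opens to 93 mm and grips with 3 to 60 N. Pads are 15 mm wide; open, the fingers measure 128 mm over their backs; the gripper's body (75 mm by 188 mm) begins 65 mm behind the grasp point.
Start: joints at [-1.321, 0.615, -0.013, 1.423, 0.008, 1.103, -0.04], TCP at [0.178, 0.625, 0.206] pointing down, gripper open.
Joint ranges: [-3.12, 3.12], [-0.3, 2.06], [-1.34, 1.32], [0.26, 2.42], [-1.36, 4.5], [0.01, 1.98], [-2.84, 2.84]. Speed limits (rad/s): [2.79, 2.79, 3.14, 3.14, 3.14, 3.14, 3.14].

## Interface

Orientations are given as a unit quaternion [w, x, y, z].
In Python, from workcell import bot gives the robot as it stands. Calls block until the motion is done:
- bot.move_to(position, orientation): joint-space move of the TCP to a pose.
- bot.movel(position, speed=0.15, frame=None): straight line of the TCP; frame=None keeps the orientation; speed is the mean speed in m/s.
- bot.move_joints(angles): joint-space move.
- bot.grip(opening): opening from 0.0 (shut) to 1.0 (fully open); the grip force is fixed at half the most; returns when the fingers have stopped.
- bot.dwell(seconds).
- bot.solve_ik(position, orientation): joint angles nearest the present ones, or None.
- bot.read_state(): the state.
- bot.get_image(name): name is "scene" or "top" or "wrist"; returns a dict with "frame" (384x512x3 uint8, blue, green, red), "fx", "fy", "cx", "cy" (pixels), "xyz" and "rotation" of the camera in the world; the wrist camera has in their place "mount" (4x4, takes a point from camera to tool coordinates, whose origin is the TCP and whose axes are the tool frame's). Camera axes: x right, y down, z forward; pixel columns grow to the right and rows downward; lengths in m; the calibration is good to about 2 mm. A picture is of the moment at which its call begins: read the wrist's pose just before it. There is no depth.
A pose or a line that the arm cannot do raises bot.MotionError and nothing moves.
- bot.hand_in(): hands the job in, once; it reports no verdict.
The state is a dict: "t": time; "qpos": joint angles; "qd": joint speeds; "joint_torque": joint torques, N m; "eef_pos": TCP position; "tool_rot": TCP orientation; "contact_force": force on the tool from outside, world axes, zero at the start; "moment": the same for the moment, N m; "grip_width": opening from 0.0 (shut) to 1.0 (fully open).
Only numpy, scipy, OpenCV 4.12 (cv2) and the standard library are available. Lean on these libraries where they do the work, as an engineer would, in place of code of your own. Each camera call takes 0.05 s, during which the arm holds its last target.

## Working session

There is one attempt and no reset: what is moved stays moved. The work goes in short steps, each a Python script; the robot and the scene stay as the last script left them, time stands still between calls to the robot, and variables do not carry over. Pictures are saved under pics/ and viewed, and the job is handed in when it is done.

```bash
ls; mkdir -p pics
python3 - <<'E'
from workcell import bot
import cv2,numpy as np
s=bot.read_state();print(s['t'],s['eef_pos'],s['tool_rot'],s['grip_width'],s['contact_force'])
for n in ['scene','top']:
    d=bot.get_image(n);cv2.imwrite(f'pics/{n}0.png',d['frame'])
    np.savez(f'pics/{n}0.npz',**d); print(n,d['fx'],d['fy'],d['cx'],d['cy'],d['xyz'],np.round(d['rotation'],3).tolist())
E
```

```text
pics
0.0 [0.17739725 0.62447861 0.20521167] [ 7.67775813e-04  7.97867633e-01  6.02831370e-01 -9.94543075e-04] 0.9992746204400139 [-0.40626295 -1.05216079 -0.46024495]
scene 489.17119504075083 489.17119504075083 256.4975236254035 194.73652503402576 [ 0.81981109 -1.02587297  0.9324573 ] [-0.45, 0.886, 0.103, -0.039]
top 391.5685988647575 391.5685988647575 254.65881139055483 190.79169559221813 [ 0.43745468 -0.02048835  1.16171097] [0.056, -0.698, 0.712, -0.058]
```

View pics/scene0.png

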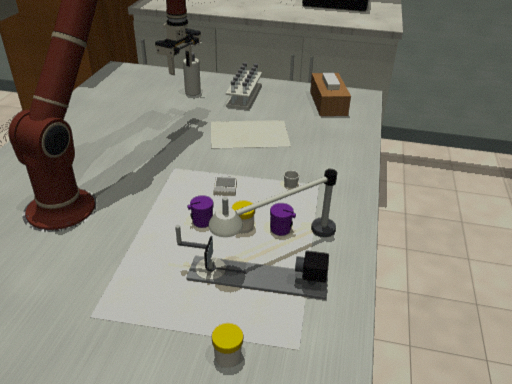

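View pics/top0.png

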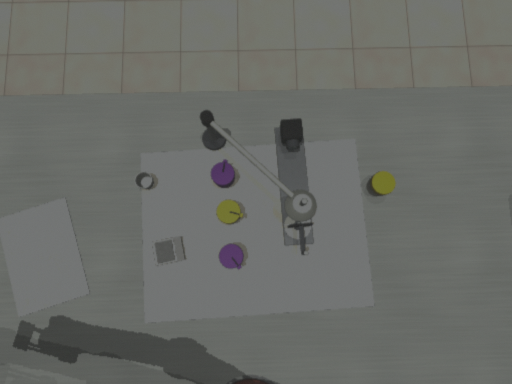

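Run:
```python
import cv2
a=cv2.imread('pics/top0.png')[90:330,130:410];cv2.imwrite('pics/top0c.png',cv2.resize(a,None,fx=2.5,fy=2.5,interpolation=cv2.INTER_CUBIC))
a=cv2.imread('pics/scene0.png')[160:380,160:360];cv2.imwrite('pics/scene0c.png',cv2.resize(a,None,fx=2.7,fy=2.7,interpolation=cv2.INTER_CUBIC))
```

```text
(no output)
```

View pics/top0c.png

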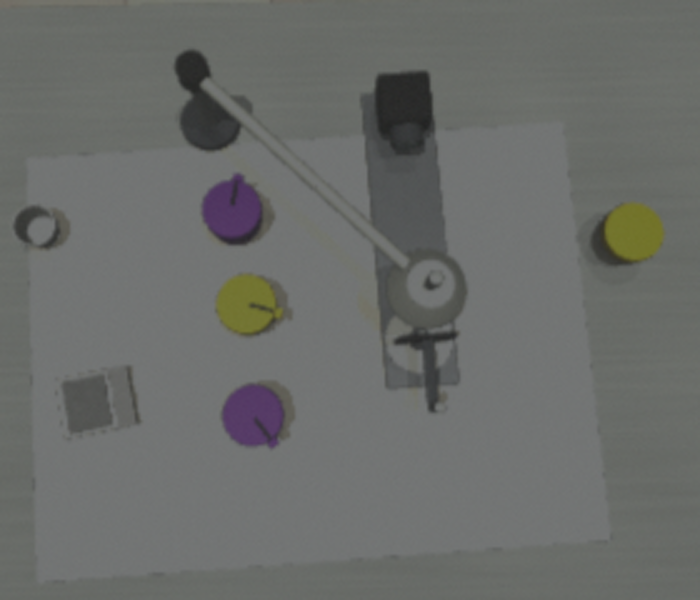

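View pics/scene0c.png

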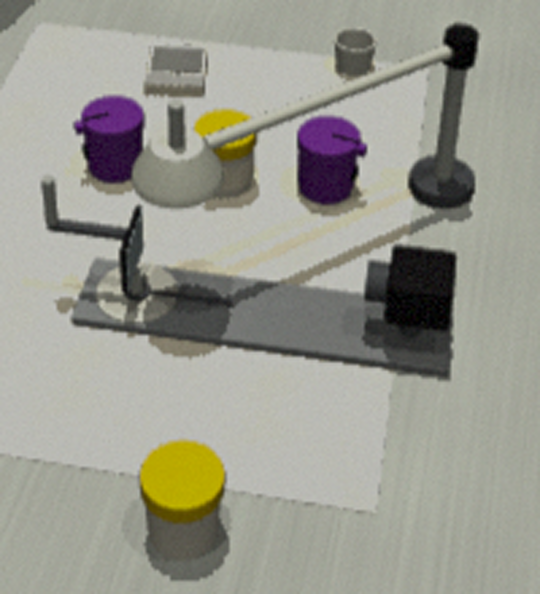

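```bash
cat > h.py <<'E'
import numpy as np,cv2
from scipy.spatial.transform import Rotation as R
def load(n): return dict(np.load(f'pics/{n}.npz'))
def rot(q): q=np.asarray(q,float); return R.from_quat([q[1],q[2],q[3],q[0]]).as_matrix() if q.size==4 else q
def ray(d,u,v):
    r=rot(d['rotation'])@np.array([(u-d['cx'])/d['fx'],(v-d['cy'])/d['fy'],1]); return np.array(d['xyz']),r/np.linalg.norm(r)
def onz(d,u,v,z):
    o,r=ray(d,u,v); return o+r*(z-o[2])/r[2]
def two(d1,p1,d2,p2):
    o1,r1=ray(d1,*p1);o2,r2=ray(d2,*p2)
    A=np.stack([r1,-r2],1);t=np.linalg.lstsq(A,o2-o1,rcond=None)[0]
    a,b=o1+t[0]*r1,o2+t[1]*r2; return (a+b)/2,np.linalg.norm(a-b)
def proj(d,p):
    c=rot(d['rotation']).T@(np.asarray(p)-d['xyz']); return np.array([d['fx']*c[0]/c[2]+d['cx'],d['fy']*c[1]/c[2]+d['cy']])
E
python3 - <<'E'
from h import *
t=load('top0')
P=lambda u,v,z:print((u,v,z),onz(t,u,v,z).round(4))
def c(u,v): return u/2.5+130,v/2.5+90
print('hinge');P(*c(192,69),.2);P(*c(211,120),.01)
print('knob');P(*c(436,277),.245)
print('head');P(*c(427,288),.19)
print('peg');P(*c(440,402),.145);P(*c(433,406),.092)
print('mirror');P(*c(425,338),.098)
print('lens top front'); P(*c(407,152),.07);P(*c(403,100),.095)
print('jar'); 
h=cv2.cvtColor(t['frame'],cv2.COLOR_BGR2HSV)
m=cv2.inRange(h,(20,100,40),(35,255,255))
for q in cv2.findContours(m,0,1)[0]:
    a=cv2.contourArea(q)
    if a>20:
        (x,y),r=cv2.minEnclosingCircle(cv2.convexHull(q));M=cv2.moments(q);print(a,x,y,r);P(M['m10']/M['m00'],M['m01']/M['m00'],.075)
print('lug');P(*c(279,313),.07);
print('plate');[P(*c(*q),.012) for q in [(387,387),(460,384),(360,95)]]
f=t['frame']
for n,(a,b,e,g) in dict(m=(180,265,265,330),j=(190,235,205,260)).items():
    cv2.imwrite(f'pics/top0{n}.png',cv2.convertScaleAbs(cv2.resize(f[a:b,e:g],None,fx=8,fy=8,interpolation=cv2.INTER_CUBIC),alpha=1.8))
s=load('scene0')['frame'][215:300,170:260]
cv2.imwrite('pics/scene0m.png',cv2.resize(s,None,fx=6,fy=6,interpolation=cv2.INTER_CUBIC))
E
```

```text
hinge
(206.8, 117.6, 0.2) [0.7875 0.0946 0.2   ]
(214.4, 138.0, 0.01) [0.7912 0.0942 0.01  ]
knob
(304.4, 200.8, 0.245) [ 0.561  -0.1411  0.245 ]
head
(300.8, 205.2, 0.19) [ 0.5575 -0.1389  0.19  ]
peg
(306.0, 250.8, 0.145) [ 0.4449 -0.1531  0.145 ]
(303.2, 252.4, 0.092) [ 0.4412 -0.1523  0.092 ]
mirror
(300.0, 225.2, 0.098) [ 0.5142 -0.1458  0.098 ]
lens top front
(292.8, 150.8, 0.07) [ 0.7301 -0.1368  0.07  ]
(291.2, 130.0, 0.095) [ 0.7842 -0.1318  0.095 ]
jar
413.0 229.5 212.0 13.124505043029785
(228.54923325262308, 211.38054882970135, 0.075) [0.5584 0.0492 0.075 ]
404.5 382.8631591796875 182.71578979492188 11.932565689086914
(382.7610218376596, 182.60898228265347, 0.075) [ 0.6311 -0.3868  0.075 ]
lug
(241.6, 215.2, 0.07) [0.5475 0.0131 0.07  ]
plate
(284.8, 244.8, 0.012) [ 0.4644 -0.1095  0.012 ]
(314.0, 243.6, 0.012) [ 0.4661 -0.1946  0.012 ]
(274.0, 128.0, 0.012) [ 0.8186 -0.0882  0.012 ]
```

View pics/top0m.png

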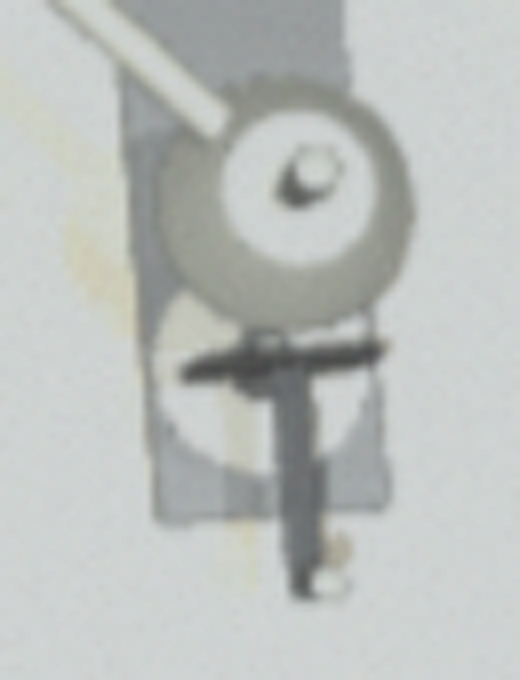

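View pics/top0j.png

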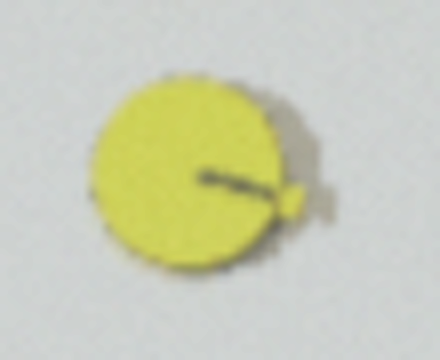

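View pics/scene0m.png

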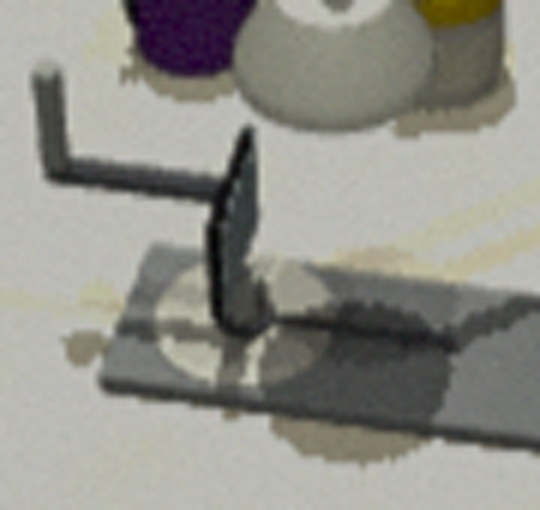

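```bash
cat >> h.py <<'E'
def down(psi):
    m=R.from_euler('z',psi).as_matrix()@np.diag([1,-1,-1.]); q=R.from_matrix(m).as_quat(); return [q[3],q[0],q[1],q[2]]
HG=np.array([.789,.0945]);
E
python3 - <<'E'
from h import *
from workcell import bot
t=load('top0');s=load('scene0')
kn,e=two(t,(302.6+2,201.2),s,(176/2.7+160,105/2.7+160));print('knob',kn,e,np.linalg.norm(kn[:2]-HG))
pg,e=two(t,(306.25,253.1),s,(177.7,226.7));print('peg',pg,e, onz(t,306.25,253.1,.145))
print('knob z', onz(t,265+318/8,180+168/8,.245))
print('tool x',rot(bot.read_state()['tool_rot'])[:,0])
K=onz(t,265+318/8,180+168/8,.245)[:2]
r=np.linalg.norm(K-HG);a0=np.arctan2(*(K-HG)[::-1]);print(r,a0)
for psi in np.arange(0,3.14,.4):
    print(round(psi,2),[None if (q:=bot.solve_ik([*(HG+r*np.array([np.cos(a0-x),np.sin(a0-x)])),.222],down(psi))) is None else np.round([q[0],q[4],q[6]],2).tolist() for x in (0,.5,1,1.5)])
E
```

```text
knob [ 0.56211635 -0.14137489  0.24205554] 0.003636098930521766 0.32728146455879287
peg [ 0.44102763 -0.15314798  0.14175645] 0.004166987712695521 [ 0.43908158 -0.15348738  0.145     ]
knob z [ 0.5604654  -0.14194919  0.245     ]
tool x [ 0.2732329  0.9619452 -0.0022818]
0.32884081529010645 -2.339174909599486
0.0 [[-0.22, -0.4, 0.6], [-0.42, -0.22, 0.21], [-0.67, -0.18, -0.17], [-0.76, -0.2, -0.37]]
0.4 [[-0.17, -0.35, 0.95], [-0.35, -0.18, 0.56], [-0.61, -0.14, 0.18], [-0.7, -0.14, -0.02]]
0.8 [[-0.14, -0.32, 1.32], [-0.3, -0.15, 0.93], [-0.55, -0.1, 0.54], [-0.64, -0.09, 0.32]]
1.2 [[-0.07, -0.25, 1.65], [-0.27, -0.13, 1.3], [-0.48, -0.06, 0.9], [-0.58, -0.03, 0.67]]
1.6 [[0.01, -0.17, 1.98], [-0.22, -0.1, 1.67], [-0.41, -0.02, 1.25], [-0.53, 0.02, 1.02]]
2.0 [[0.06, -0.13, 2.33], [-0.16, -0.07, 2.03], [-0.34, 0.02, 1.61], [-0.47, 0.09, 1.37]]
2.4 [[0.1, -0.09, 2.7], [-0.08, -0.02, 2.39], [-0.26, 0.07, 1.95], [-0.4, 0.15, 1.71]]
2.8 [[0.84, 0.69, 2.38], [0.01, 0.02, 2.73], [-0.18, 0.12, 2.3], [-0.34, 0.22, 2.06]]
```

Run:
```python
from h import *
from workcell import bot
K=[.5607,-.1417]
p=bot.read_state()['eef_pos']
bot.movel([p[0],p[1],.33],.4)
bot.move_to([*K,.32],down(.4))
d=bot.get_image('wrist');cv2.imwrite('pics/w1.png',d['frame']);np.savez('pics/w1.npz',**d,**{k:v for k,v in bot.read_state().items() if k in('eef_pos','tool_rot')})
s=bot.read_state();print(s['t'],s['eef_pos'],d['mount'],s['contact_force'])
```

```text
3.6167 [ 0.5610782  -0.14067557  0.31982988] [[ 9.99999180e-01 -1.04743806e-03  7.36393487e-04  9.28033791e-04]
 [ 8.19167036e-04  9.65400173e-01  2.60771616e-01 -7.16382879e-02]
 [-9.84056515e-04 -2.60770799e-01  9.65400239e-01 -1.78128007e-01]
 [ 0.00000000e+00  0.00000000e+00  0.00000000e+00  1.00000000e+00]] [-0.15014903  0.6958884   0.76757891]
```

View pics/w1.png

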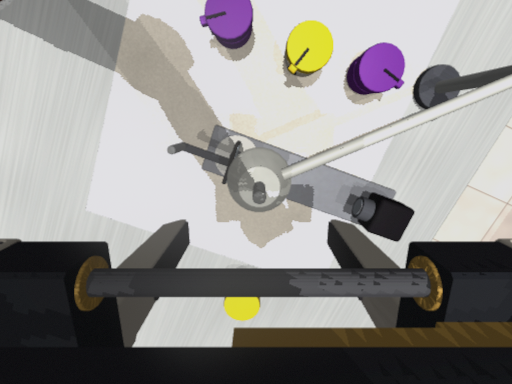

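```bash
cat >> h.py <<'E'
def wcam(d):  # make world camera from wrist image+pose
    Rt=rot(d['tool_rot']);M=np.array(d['mount'])
    return dict(fx=d['fx'],fy=d['fy'],cx=d['cx'],cy=d['cy'],rotation=Rt@M[:3,:3],xyz=np.array(d['eef_pos'])+Rt@M[:3,3])
E
python3 - <<'E'
from h import *
d=load('w1');w=wcam(d)
print(onz(w,260,185,.245), onz(w,174,149,.145), proj(w,[.5607,-.1417,.245]),proj(w,[.4395,-.1534,.145]))
cv2.imwrite('pics/w1c.png',cv2.resize(d['frame'][0:240,150:430],None,fx=2.5,fy=2.5,interpolation=cv2.INTER_CUBIC))
E
```

```text
[ 0.55957823 -0.12911656  0.245     ] [ 0.44697134 -0.15010154  0.145     ] [256.03562449 196.88204335] [167.77233235 149.09296498]
```

View pics/w1c.png

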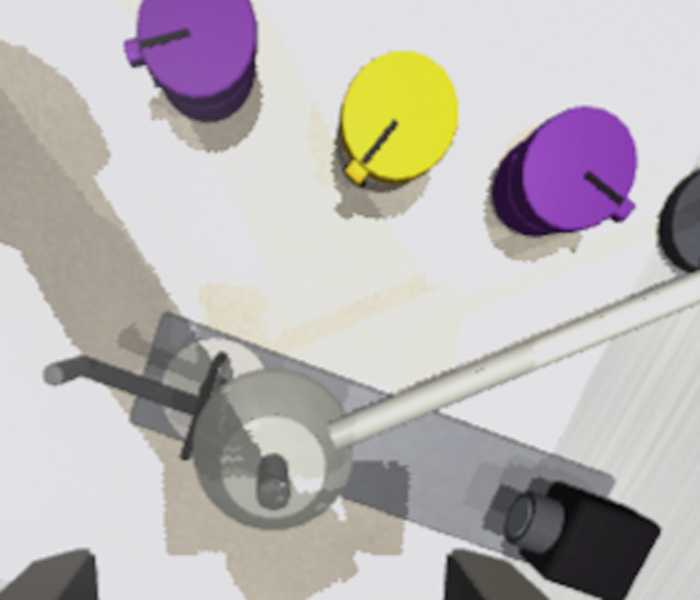

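Run:
```python
from h import *
from workcell import bot
bot.movel([.5595,-.1412,.222],.15)
bot.grip(0.0)
s=bot.read_state();print(s['t'],s['eef_pos'],s['contact_force'],s['grip_width'])
K=s['eef_pos'][:2]
r=np.linalg.norm(K-HG);a0=np.arctan2(*(K-HG)[::-1]);print(r,a0)
r=.329
for x in np.arange(.2,1.25,.2):
    a=a0-x
    bot.movel([*(HG+r*np.array([np.cos(a),np.sin(a)])),.222],.2)
    s=bot.read_state();print(round(x,2),s['t'],s['eef_pos'],np.round(s['contact_force'],1),s['grip_width'])
    if np.linalg.norm(s['contact_force'])>15: break
```

```text
5.6417 [ 0.56122224 -0.13927917  0.22197073] [ 4.16503274  3.86473262 -1.21698546] 0.13875600963171544
0.3263976208136168 -2.3431926830678003
0.2 6.1167 [ 0.51834407 -0.08834006  0.22196108] [ 4.6  2.7 -2.9] 0.13743864970051595
0.4 6.5917 [ 0.48760481 -0.03126831  0.22192206] [ 6.4  3.3 -6.5] 0.13878999592888774
0.6 7.0667 [0.46925075 0.03060162 0.2219196 ] [ 8.2  0.9 -9.1] 0.14398467558387446
0.8 7.5417 [0.46377209 0.09455709 0.22194597] [  9.6  -0.6 -12. ] 0.13824055733461596
```

Run:
```python
from h import *
from workcell import bot
bot.grip(.35)
s=bot.read_state();print(s['t'],s['eef_pos'],np.round(s['contact_force'],1))
bot.movel([.4645,.0945,.222],.1)
bot.grip(0.0)
H=np.array([.7945,.0945]);r=.33
s=bot.read_state();print(s['t'],s['eef_pos'],np.round(s['contact_force'],1),s['grip_width'])
for x in np.arange(.1,.81,.05):
    a=np.pi-x
    bot.movel([*(H+r*np.array([np.cos(a),np.sin(a)])),.222],.15)
    s=bot.read_state();print(round(x,2),s['t'],s['eef_pos'],np.round(s['contact_force'],1))
    tg=np.array([np.sin(a),-np.cos(a)])
    if np.linalg.norm(s['contact_force'])>14: break
```

```text
8.1083 [0.45974424 0.09484478 0.22203227] [-0.1  0.4 -0.2]
8.8333 [0.46372432 0.09444533 0.22190493] [-3.   0.3  1.3] 0.1378429399576521
0.1 9.2 [0.46556482 0.12862499 0.22188334] [-3.2 -0.1  2.3]
0.15 9.4583 [0.46792962 0.14425505 0.22184335] [-2.9  0.1  2.5]
0.2 9.7167 [0.47082982 0.15986125 0.22186   ] [-2.4 -1.2  1.6]
0.25 9.975 [0.47441829 0.17595812 0.22185787] [-2.2 -0.4  0.1]
0.3 10.2333 [0.47879916 0.1920046  0.22184053] [-4.5  0.9  0.8]
0.35 10.4917 [0.48398516 0.20774293 0.22183425] [-3.4  1.4  0.9]
0.4 10.75 [0.48985344 0.22300421 0.22181592] [-5.2  2.3  0.9]
0.45 11.0083 [0.49654524 0.23819118 0.22180332] [-4.5  1.9  0.3]
0.5 11.2667 [0.50399115 0.2536233  0.2217711 ] [-4.8  2.2  0.7]
0.55 11.525 [0.512654   0.26772092 0.22174379] [-4.   3.6 -0.7]
0.6 11.7833 [0.51773543 0.27802132 0.22129985] [-11.5  -1.1   4.9]
0.65 12.0417 [0.5172706  0.27839436 0.22091694] [-31.8 -17.5  18.5]
```

Run:
```python
from h import *
from workcell import bot
H=np.array([.7945,.0945]);r=.33
a=np.pi-.592
bot.movel([*(H+r*np.array([np.cos(a),np.sin(a)])),.222],.15)
s=bot.read_state();print(s['t'],s['eef_pos'],np.round(s['contact_force'],1))
bot.grip(.5)
s=bot.read_state();print(s['t'],s['eef_pos'],np.round(s['contact_force'],1))
bot.movel([s['eef_pos'][0],s['eef_pos'][1],.33],.35)
for n in ['scene','top']:
    d=bot.get_image(n);cv2.imwrite(f'pics/{n}1.png',d['frame']);np.savez(f'pics/{n}1.npz',**d)
t=d['frame']
cv2.imwrite('pics/top1c.png',cv2.resize(t[90:330,130:410],None,fx=2.8,fy=2.5,interpolation=cv2.INTER_CUBIC))
```

```text
12.3167 [0.51731757 0.27777741 0.22118439] [-6.4  4.7 -0.2]
13.0583 [0.52080424 0.27858924 0.22198582] [-0.2  1.  -0.5]
```

View pics/top1c.png

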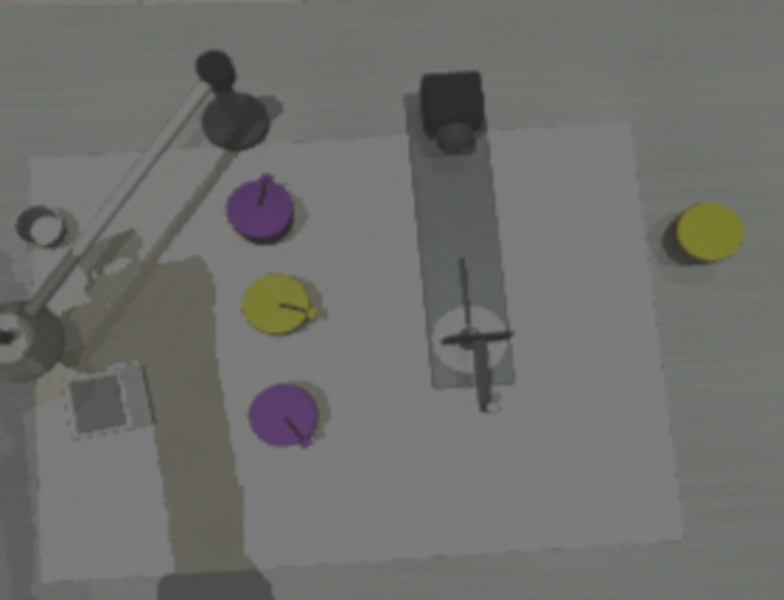

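View pics/scene1.png

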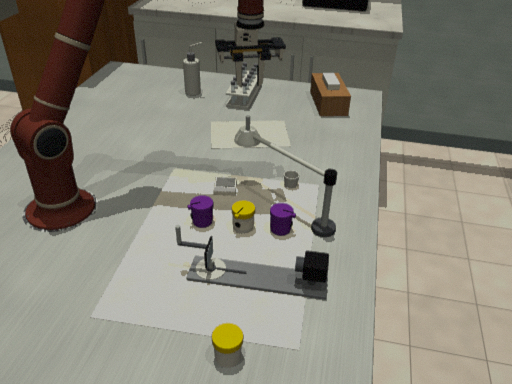

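Run:
```python
from h import *
t=load('top1')['frame'];s=load('scene1')['frame']
a=cv2.convertScaleAbs(cv2.resize(t[180:260,270:330],None,fx=7,fy=7,interpolation=cv2.INTER_CUBIC),alpha=1.8)
b=cv2.resize(s[195:285,165:255],None,fx=6.2,fy=6.2,interpolation=cv2.INTER_CUBIC)
b=b[:558]; 
cv2.imwrite('pics/m1.png',a);cv2.imwrite('pics/m1s.png',b)
```

```text
(no output)
```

View pics/m1.png

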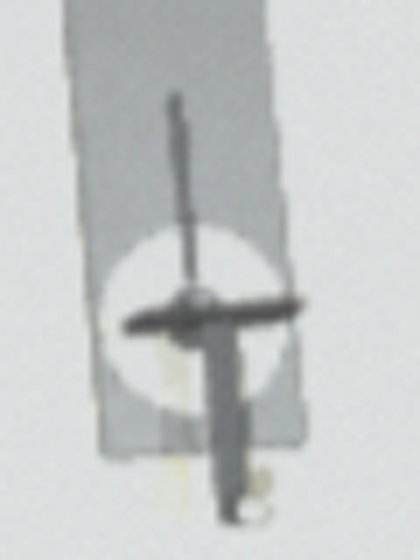

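View pics/m1s.png

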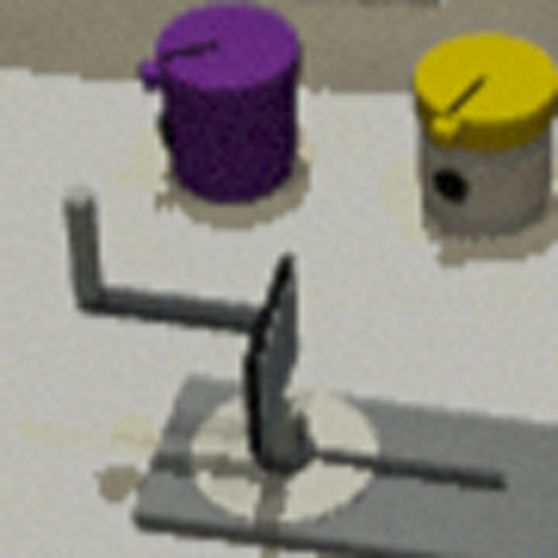

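Run:
```python
from h import *
t=load('top1');s=load('scene1')
ax=onz(t,298.4,225.6,.012)[:2];tip=onz(t,295,193.9,.017)[:2];peg=onz(t,306.7,252.9,.145)[:2]
c=lambda u,v:(u/6.2+165,v/6.2+195)
dot=onz(s,*c(451,184),.032);ax2=onz(s,*c(287,455),.012);tip2=onz(s,*c(503,482),.017);peg2=onz(s,*c(80,196),.145)
print(ax,tip,peg,dot);print(ax2,tip2,peg2)
for a,b in((ax,tip),(ax2[:2],tip2[:2]),(peg,ax),(peg2[:2],ax2[:2])): print(np.linalg.norm(b-a),np.degrees(np.arctan2(*(b-a)[::-1])))
```

```text
[ 0.51936559 -0.15119935] [ 0.61283252 -0.1441897 ] [ 0.43956407 -0.15466253] [0.55356689 0.01895058 0.032     ]
[ 0.52451317 -0.14815428  0.012     ] [ 0.61822206 -0.14646644  0.017     ] [ 0.44493156 -0.15564571  0.145     ]
0.09372940541660649 4.28892730611208
0.0937240890596021 1.0318711718789841
0.07987663173099391 2.48493420215108
0.07993343788735657 5.3777054229618155
```

Run:
```python
from h import *
from workcell import bot
for psi in(-.8,-.4):
  print(psi,[bot.solve_ik(p,down(psi)) is not None for p in([.442,-.154,.27],[.442,-.154,.122],[.46,-.206,.122],[.48,-.22,.122])])
bot.move_to([.442,-.154,.27],down(-.8))
s=bot.read_state()
d=bot.get_image('wrist');cv2.imwrite('pics/w2.png',d['frame']);np.savez('pics/w2.npz',**d,eef_pos=s['eef_pos'],tool_rot=s['tool_rot'])
print(s['t'],s['eef_pos'],s['qpos'].round(2) if hasattr(s['qpos'],'round') else s['qpos'],proj(wcam(load('w2')),[.442,-.154,.145]))
```

```text
-0.8 [True, True, True, True]
-0.4 [True, True, True, True]
15.25 [ 0.44303854 -0.15273033  0.26988536] [-0.51  0.48  1.21  1.84 -0.49  1.16  0.06] [257.32619507 187.00986448]
```

View pics/w2.png

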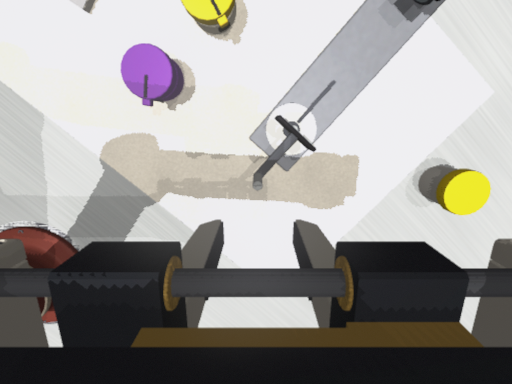

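Run:
```python
from h import *
from workcell import bot
w=wcam(load('w2'));print(onz(w,258,184,.145))
bot.movel([.4428,-.154,.122],.15)
s=bot.read_state();print(s['t'],s['eef_pos'],np.round(s['contact_force'],1))
bot.grip(0.0)
s=bot.read_state();print(s['t'],s['eef_pos'],np.round(s['contact_force'],1),s['grip_width'],np.round(s['qpos'],2))
```

```text
[ 0.44513023 -0.15204308  0.145     ]
16.4333 [ 0.44334389 -0.15443539  0.12269194] [-0.  0. -0.]
17.1083 [ 0.44186393 -0.15327101  0.12194681] [-3.1  2.4  3.9] 0.11732770368299611 [-0.34  0.65  0.99  2.05 -0.74  0.85  0.28]
```

Run:
```python
from h import *
from workcell import bot
P=np.array([.5217,-.149]);b=np.radians(3.4)
for m in (.15,.3,.45,.6,.67):
    a=b+np.pi+m
    bot.movel([*(P+.08*np.array([np.cos(a),np.sin(a)])),.122],.06)
    s=bot.read_state();print(m,s['t'],s['eef_pos'],np.round(s['contact_force'],1),s['grip_width'],np.round(s['qpos'],2))
    if np.linalg.norm(s['contact_force'])>15: break
for n in ['scene','top','wrist']:
    s=bot.read_state();d=bot.get_image(n);cv2.imwrite(f'pics/{n}2.png',d['frame']);np.savez(f'pics/{n}2.npz',**d,eef_pos=s['eef_pos'],tool_rot=s['tool_rot'])
s=load('scene2')['frame']
cv2.imwrite('pics/s2c.png',cv2.resize(s[195:295,165:265],None,fx=6,fy=6,interpolation=cv2.INTER_CUBIC))
t=load('top2')['frame']
cv2.imwrite('pics/t2c.png',cv2.convertScaleAbs(cv2.resize(t[180:270,220:340],None,fx=6,fy=6,interpolation=cv2.INTER_CUBIC),alpha=1.8))
```

```text
0.15 17.45 [ 0.44302136 -0.16470466  0.12191035] [-2.8  3.8  6.1] 0.11682046463052981 [-0.31  0.65  0.98  2.04 -0.73  0.85  0.3 ]
0.3 17.8 [ 0.44557783 -0.17649945  0.1218553 ] [-3.8  4.1  5.4] 0.11723573010851913 [-0.29  0.66  0.98  2.02 -0.73  0.86  0.31]
0.45 18.15 [ 0.44995151 -0.18863682  0.12186475] [-4.4  1.9  5.1] 0.11212216733358972 [-0.26  0.67  0.98  2.   -0.73  0.87  0.32]
0.6 18.5 [ 0.45582914 -0.19896592  0.12185202] [-6.3  1.1  6.3] 0.11846267980587179 [-0.24  0.68  0.97  1.97 -0.73  0.89  0.33]
0.67 18.75 [ 0.45906754 -0.20351554  0.12185459] [-7.   0.2  5.4] 0.11666916547589994 [-0.23  0.69  0.97  1.96 -0.73  0.89  0.33]
```

View pics/s2c.png

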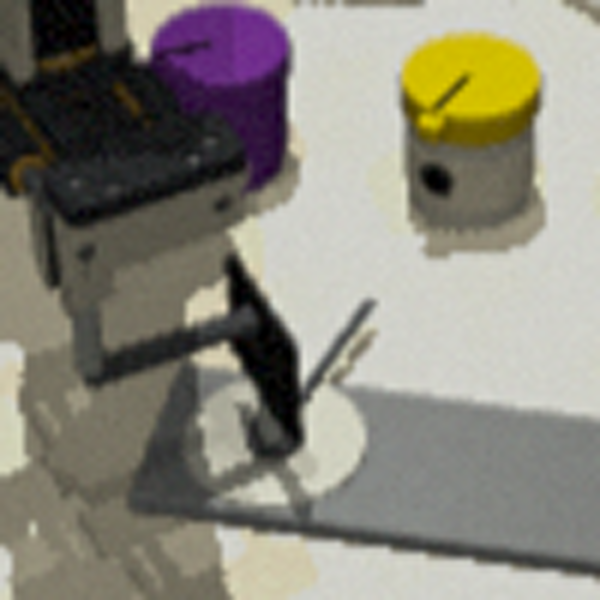

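View pics/t2c.png

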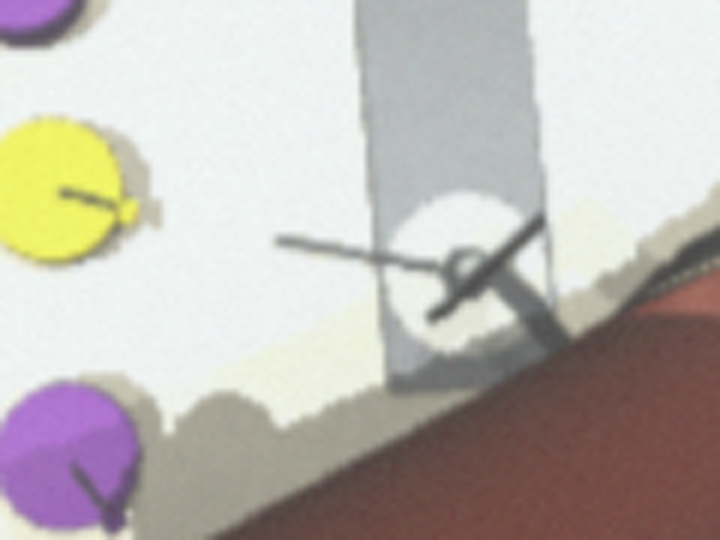

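View pics/wrist2.png

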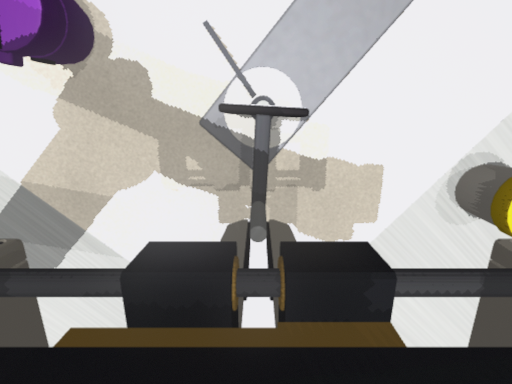

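Run:
```python
from h import *
t=load('top2');s=load('scene2')
A=lambda v:round(float(np.degrees(np.arctan2(v[1],v[0]))),1)
# needle line from two points on the needle (both z=.017)
f=lambda u,v:(u/6+220,v/6+180); g=lambda u,v:(u/6+165,v/6+195)
n1,n2=onz(t,*f(278,240),.017),onz(t,*f(430,266),.017); ax=onz(t,*f(468,275),.012)
ax1=onz(t,298.4,225.6,.012)
print('top axis',ax,ax1,'needle dir',A(n1-n2),A(n1-ax),A(n1-ax1),np.linalg.norm((n1-ax)[:2]))
m1,m2=onz(s,*g(372,303),.017),onz(s,*g(305,397),.017); dot=onz(s,*g(436,180),.032); axs=onz(s,*g(278,447),.012)
print('scene needle dir',A(m1-m2),A(m1-axs),np.linalg.norm((m1-axs)[:2]),'dot dir',A(dot-axs),A(dot-m1),axs,dot)
jc=onz(t,228.4,211.25,.075);l=onz(t,241.5,215.4,.068);u=(l-jc)[:2];u/=np.linalg.norm(u);dt=jc[:2]+.033*u
print('top dot',dt,'dir',A(dt-ax[:2]),A(dt-n1[:2]))
```

```text
top axis [ 0.51870669 -0.15000014  0.012     ] [ 0.51936559 -0.15119935  0.012     ] needle dir 79.1 78.6 79.2 0.0944178977110795
scene needle dir 79.4 80.0 0.09583983584082079 dot dir 80.7 81.5 [ 0.52580482 -0.15204389  0.012     ] [0.55371359 0.01750511 0.032     ]
top dot [0.54869374 0.01815997] dir 79.9 81.4
```

Run:
```python
from h import *
from workcell import bot
P=np.array([.5217,-.149]);b=np.radians(3.4);a=b+np.pi+.684
bot.movel([*(P+.081*np.array([np.cos(a),np.sin(a)])),.122],.03)
bot.dwell(.3)
for n in ['scene','top']:
    d=bot.get_image(n);np.savez(f'pics/{n}3.npz',**d)
s=bot.read_state();print(s['t'],s['eef_pos'],np.round(s['contact_force'],1),s['grip_width'])
cv2.imwrite('pics/s3c.png',cv2.resize(load('scene3')['frame'][195:295,165:265],None,fx=6,fy=6,interpolation=cv2.INTER_CUBIC))
cv2.imwrite('pics/t3c.png',cv2.convertScaleAbs(cv2.resize(load('top3')['frame'][180:270,220:340],None,fx=6,fy=6,interpolation=cv2.INTER_CUBIC),alpha=1.8))
cv2.imwrite('pics/t3.png',load('top3')['frame'])
```

```text
19.55 [ 0.45956026 -0.2041272   0.12184227] [-5.3  1.7  5.6] 0.11199262075465327
```

View pics/s3c.png

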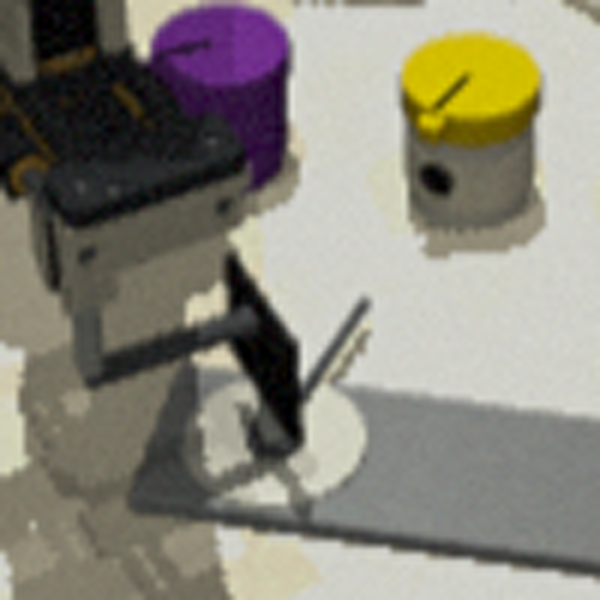

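View pics/t3c.png

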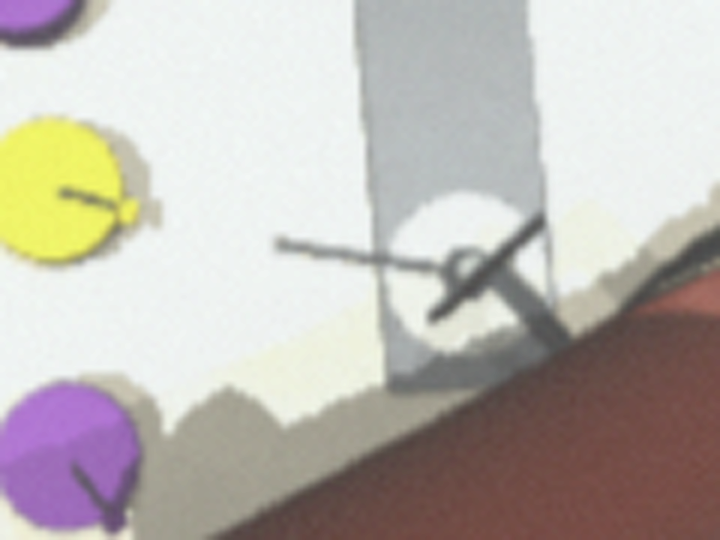

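View pics/t3.png

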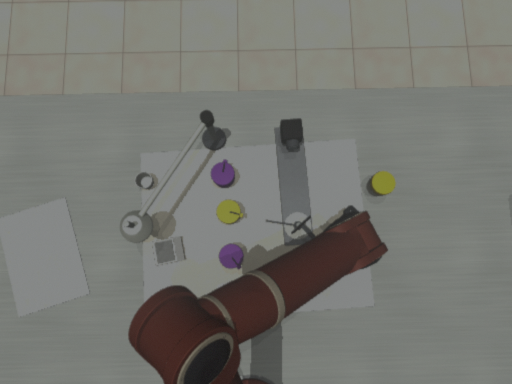

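Run:
```python
from h import *
from workcell import bot
t=load('top3');s=load('scene3')
A=lambda v:round(float(np.degrees(np.arctan2(v[1],v[0]))),1)
f=lambda u,v:(u/6+220,v/6+180); g=lambda u,v:(u/6+165,v/6+195)
n1=onz(t,*f(279,243),.017);ax=onz(t,*f(468,275),.012)
m1=onz(s,*g(366,300),.017);axs=onz(s,*g(278,447),.012)
print(A(n1-onz(t,*f(430,267.5),.017)),A(n1-ax),A(m1-axs),A(m1-onz(s,*g(302,395),.017)), 'knob',onz(t,131,224.5,.245))
bot.hand_in();print(bot.read_state()['t'])
```

```text
79.6 79.5 82.0 80.7 knob [0.51337517 0.26665627 0.245     ]
the job is handed in; nothing more can be done
the job is handed in; nothing more can be done
```

I swung the lamp arm round to its stop and let go of it. I then turned the mirror by its peg to about 0.68 rad and handed the job in while still gripping it. The last clock reading before handing in was 19.6 s, and no verdict was reported.

- **Lamp:** The knob came up against the stop at about (0.517, 0.278), where the wrist force rose to about 40 N in total (the limit is 120 N). I backed off before letting go. The last overhead picture shows the lamp still swung out. A rough pixel reading from it puts the knob at (0.513, 0.267), about 12 mm from where it sat at the stop. I put that down to reading and calibration error and did not measure it more closely.
- **Mirror:** The needle under the mirror points at about 79.5° to 82° in world axes, depending on the view and how I measured it. The dot lies at about 79.9° to 80.7° from the mirror's axis. They agree to within about 1.5° of sight line, which is about as fine as the pictures allow. I could not see through the bench camera itself.
- **Other objects:** I compared the pictures by eye. The sample jar, the plain jar, the strip box, the cup and the purple look-alikes all appear to be where they started.

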